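Open the parts cabinet past its hidden safety catch

ROBOT

A 7-joint arm with a two-finger parallel gripper is mounted at the origin on the work surface. World frame = base frame: x ahead of the robot, y to its left, z up, the work surface at z = 0. Lengths are in m, angles in rad, forces in N, time in s.
With the tool pointing down it reaches from about 0.4 to 0.85 m from the base axis. Payload 4.5 kg.
Tool frame: the origin (TCP) lies between the finger pads; the fingertips stand 11 mm ahead of it and the grasp point (between the pads) lies 8 mm behind it (r.tip_reach is the distance from the TCP to the fingertips, in m); x points along the fingers, y is the direction in which the jaws open and shut, and the axes are right-handed (so a half turn about x gives the same grasp; the last joint's range is limited). The gripper opens to 88 mm and grips with 3 to 60 N. Pads are 18 mm wide; open, the fingers measure 123 mm over their backs; the gripper's body (75 mm by 187 mm) begins 45 mm behind the grasp point.
Start: joints at [1.381, 0.689, -0.195, 1.565, 0.157, 0.902, -0.215], TCP at [0.139, -0.609, 0.25] pointing down, gripper open.
Joint ranges: [-3.01, 3.01], [-0.46, 2.08], [-1.47, 1.51], [0.13, 2.56], [-1, 4.14], [0.04, 2.09], [-2.66, 2.66]. Speed limits (rad/s): [2.57, 2.57, 3.14, 3.14, 3.14, 3.14, 3.14].

INTERFACE

Orientations are given as a unit quaternion [x, y, z, w].
In Python, from plant import r gives the robot as it stands.
- The arm moves only by the tool drive_tool, never from a script. Its argument "deltas" is a list of rows, each a list of 3 entries, a list of its own where there are three numbers: the turn, a rotation vector about the tool's x, y, z in degrees, then the shift along the tool's x, y, z in cm, then the finger opening in cm, from 0 to 8.81. A call has 1 to 12 rows; each row shifts and turns the commanded pose from where the row before left it, along the tool's axes as they then stand; what a row does not reach is not made up. A row lasts 1/12 s, in which the tool goes at most 41.7 mm and 7.16 degrees, less where a joint would pass 70% of its speed; a pose out of reach is approached as far as the arm can. A call is refused whole if a number of a shift passes 4.17 or a number of a turn 7.16, either way. A call with a gripper value outside its range is refused whole. The fingers move at their own pace and stop on an object; "force" is the grip in N (left out, the last holds). Time passes only in rows, so rows that do not move let the fingers close. It gives the time, the measured TCP pose, the force and the opening at its end, in the units of the state.
- r.get_state(): the state, without advancing time (a new reading comes with each control period).
- r.snapshot(name): name is "scene" or "top"; returns a dict with "color" (420x560x3 uint8, red, green, blue), "fov_y" (degrees; the focal length in pixels is half the picture's height over the tangent of half this angle, whatever the lens; pixels are square), "cx", "cy" (the principal point, pixels), "extrinsics" (4x4, takes a point from world to camera coordinates). Camera axes: x right, y up, looking along -z (the intrinsics and any distortion apply to the point x, -y, -z); pixel columns grow to the right and rows downward; lengths in m; the calibration is good to about 2 mm. A picture is of the moment at which its call begins. There is no depth.
- r.finish_job(): hands the job in, once; it reports no verdict.
The state is a dict: "clock": time; "q": joint angles; "qd": joint speeds; "joint_torque": joint torques, N m; "tool_pos": TCP position; "eef_rot": TCP orientation; "contact_force": force on the tool from outside, world axes, zero at the start; "moment": the same for the moment, N m; "opening": opening from 0.0 (shut) to 1.0 (fully open).
Only numpy, scipy, OpenCV 4.12 (cv2) and the standard library are available. Lean on these libraries where they do the work, as an engineer would, in place of code of your own. Each camera call takes 0.05 s, during which the arm holds its last target. There are 200 camera calls.

TASK

Swing the door of the small steel parts cabinet wide open, about square to the cabinet front. A sprung safety catch inside the door stops it when it is only a hand's gap open: reach down through the gap over the top, feel along the ledge on the inside of the door for the recess, press the catch down there and push the door open while it is held down. Do not upset the bottle standing on it.

Things in the scene. Friction and masses are not known exactly. Their poses are not given: they have to be found in the camera images.
- cabinet: Small grey steel cabinet, fixed to the bench: 200 deep (its x) x 280 wide (its y) x 240 mm high (its z). Origin: centre of its underside. Its front, closed by the door, faces its own -x. Its top sheet is flat.
- door (a joint): Door angle in rad: 0 closed, grows as it opens, 1.57 square to the front, stop at 1.75. The hinge is stiff (about 0.25 N m), the door stays where it is left. The catch stops it between 0.2 and 0.5 rad (about 50 mm of gap at the catch). Pulling harder does not help: the catch locks; ease the door back a few mm before pressing.
- hinge (a point): On the door's vertical hinge axis, at the door's outer face and the height of its top edge (240 mm above the bench), at the cabinet's left front corner (cabinet x -116, y +140 mm). The door is 280 mm wide and 16 mm thick. The point's axes turn with the door: -y runs along the door from hinge to free edge, +x from outer to inner face.
- handle (a point): Middle of the bar handle outside the door: level round bar 10 mm thick, 90 mm long along the door, joined to the door at both ends; its centre line 42 mm off the outer face (37 mm free behind it), 220 mm from the hinge axis along the door, 25 mm below the door's top edge. Axes as the hinge point.
- oil_bottle: Grey plastic oil bottle, 60 mm in diameter and 130 mm high, standing loose on top of the cabinet towards its back, at least 100 mm behind the front. Origin: centre of its underside, z up.
- ledge (a point): A point on the steel ledge on the inside of the door, 160 mm from the hinge axis (not the recess itself). The ledge is level, juts 24 mm from the inner face, its top 20 mm below the door's top edge, from 30 to 275 mm from the hinge axis. Its one recess, 50 mm wide, has its middle anywhere from 130 to 190 mm from the hinge axis and must be found. Axes as the hinge point.
- header (a point): Lower front edge of the fixed bar (12 mm deep, 17 mm high) along the top of the cabinet's front opening. The catch, a white arm 40 mm wide pivoted at the door, is the floor of the recess, 7 mm below the ledge top; 70 mm inwards its hook grips behind this bar. It gives from 4 N; pressed down 4 to 8 mm (7 N) 20 mm from the door it lets go; it is clear once the door is 0.3 rad farther open.
Things that resemble listed ones, but are neither listed nor needed, are in the scene too. What is shaped like the oil_bottle but green or pink is not meant.

How it is judged:
By the outcome, as a careful person would: the job done as asked, in the order asked, and still so for the second after the job is handed in, with the robot touching nothing.
It also fails if it takes over 64 s, if anything falls off the work surface, if the arm or the gripper's body presses on something with over 40 N, if the wrist force passes 120 N, or if a joint passes its speed limit or range.

## Working session

There is one attempt and no reset: what is moved stays moved. The work goes in short steps, Python scripts to look and compute and a tool call to move; the robot and the scene stay as the last step left them, time stands still between calls to the robot, and variables do not carry over. Pictures are saved under pics/ and viewed, about 8 in all and at most 12, crops included, and the job is handed in when it is done.

Besides the shell and the picture viewer there is one more tool, called after "Emit:" as name(argument=value, ...) on one line, values as JSON. drive_tool: Moves the arm, as the interface text tells. Its arguments: {"type":"object","properties":{"deltas":{"type":"array","items":{"type":"array"}},"force":{"type":"number"}},"required":["deltas"]}

```bash
mkdir -p pics; ls
python3 - <<'E'
from plant import r
import cv2,numpy as np
s=r.get_state();print({k:np.round(v,3).tolist() for k,v in s.items()}, r.tip_reach)
for n in("scene","top"):
    d=r.snapshot(n);cv2.imwrite(f"pics/{n}0.png",d["color"][:,:,::-1]);print(n,d["fov_y"],d["cx"],d["cy"],np.round(d["extrinsics"],4).tolist(),[k for k in d])
E
```

```text
pics
{'clock': 0.0, 'q': [1.381, 0.69, -0.195, 1.566, 0.157, 0.902, -0.215], 'qd': [-0.0, 0.001, -0.002, -0.001, 0.0, -0.001, -0.001], 'joint_torque': [0.0, -52.756, -1.267, -15.343, -0.053, 0.006, 0.0], 'tool_pos': [0.139, -0.609, 0.249], 'eef_rot': [-0.703, -0.08, 0.703, -0.078], 'contact_force': [-0.202, -0.378, -0.296], 'moment': [-0.001, 0.009, -0.005], 'opening': 1.001} 0.011
scene 55.873505659626794 276.85651302872606 204.89736914325147 [[0.8414, 0.5403, 0.0124, -0.3084], [-0.3709, 0.5605, 0.7404, 0.1944], [0.3931, -0.6276, 0.672, -1.3192], [0.0, 0.0, 0.0, 1.0]] ['color', 'fov_y', 'cx', 'cy', 'extrinsics']
top 42.60418015088085 280.4495620150055 214.2707735991118 [[0.0006, -0.9999, 0.0102, -0.2521], [0.9965, 0.0014, 0.0833, -0.5048], [-0.0833, 0.0101, 0.9965, -1.2184], [0.0, 0.0, 0.0, 1.0]] ['color', 'fov_y', 'cx', 'cy', 'extrinsics']
```

View pics/scene0.png

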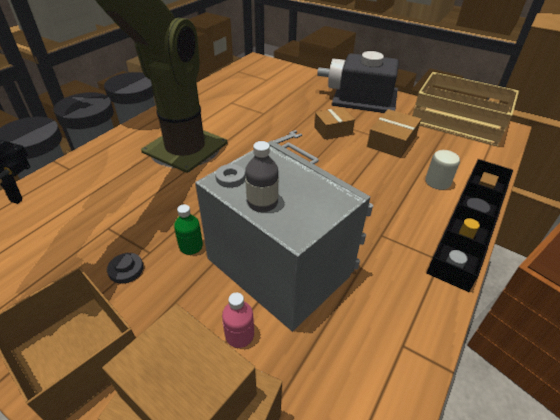

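View pics/top0.png

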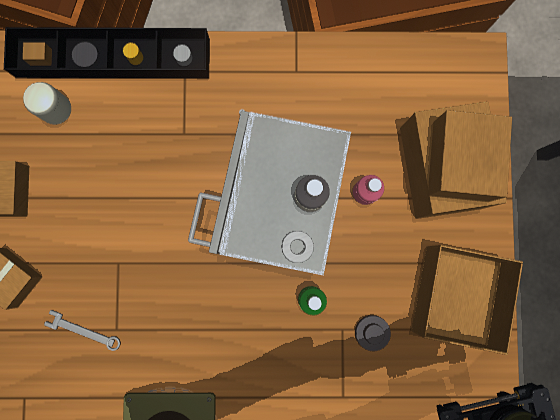

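The top view shows the cabinet with its door facing left (world +y), hinge end at about (241,110) and free end at about (212,254). The bar handle is at about (197,217). The grey bottle is at (312,190), with a ring next to it at (297,246).

```bash
cat > h.py <<'E'
import numpy as np,cv2
from plant import r
def ray(d,u,v,z):
    f=d["color"].shape[0]/2/np.tan(np.radians(d["fov_y"]/2));E=np.array(d["extrinsics"])
    dc=np.array([(u-d["cx"])/f,-(v-d["cy"])/f,-1]);R=E[:3,:3];c=-R.T@E[:3,3];w=R.T@dc
    return c+w*(z-c[2])/w[2]
def proj(d,p):
    f=d["color"].shape[0]/2/np.tan(np.radians(d["fov_y"]/2));E=np.array(d["extrinsics"])
    c=E[:3,:3]@p+E[:3,3];return d["cx"]-f*c[0]/c[2],d["cy"]+f*c[1]/c[2]
E
python3 - <<'E'
from h import *
d=r.snapshot("top")
for n,u,v,z in[("hinge",240,110,.24),("free",211,253,.24),("c1",350,131,.24),("c2",323,273,.24),("h1",203,192,.215),("h2",190,244,.215),("bottle top",315,187,.37),("ring",297,246,.245)]:
    print(n,ray(d,u,v,z).round(4))
im=d["color"][95:275,175:365,::-1];cv2.imwrite("pics/crop1.png",cv2.resize(im,None,fx=4,fy=4,interpolation=cv2.INTER_CUBIC)[:,:760][:600])
E
```

```text
hinge [ 0.6884 -0.1713  0.24  ]
free [ 0.4134 -0.1186  0.24  ]
c1 [ 0.6479 -0.3832  0.24  ]
c2 [ 0.376  -0.3296  0.24  ]
h1 [ 0.5322 -0.0987  0.215 ]
h2 [ 0.431  -0.0749  0.215 ]
bottle top [ 0.5216 -0.3055  0.37  ]
ring [ 0.4266 -0.2805  0.245 ]
```

View pics/crop1.png

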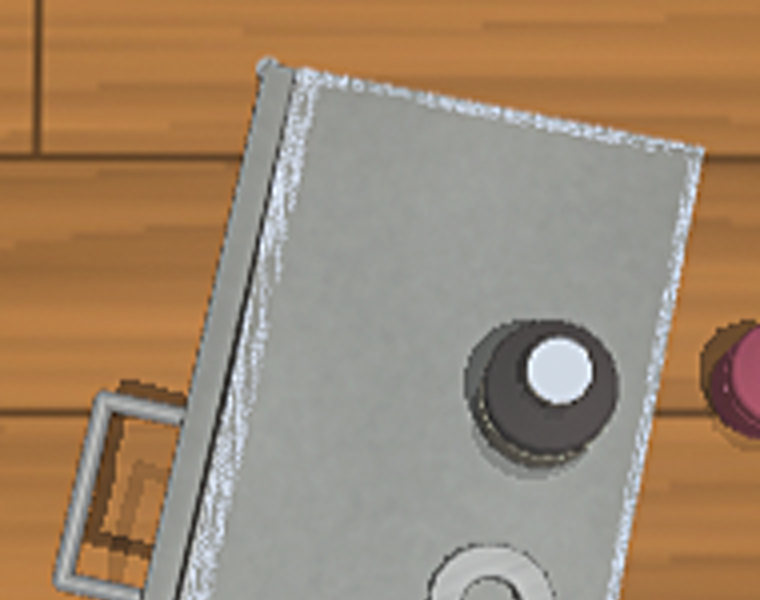

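The door is shut. The crop agrees with the hinge at about (240,110), and the corners fit a 216 x 280 mm outline. Next I'll approach the handle from above, with the jaws across the bar.

```bash
cat >> h.py <<'E'
from scipy.spatial.transform import Rotation as Ro
H=np.array([.6884,-.1713,.24]);A0=np.arctan2(.0527,-.275)
def door(th):   # columns: along door from hinge, outward normal
    a=A0-th;d=np.array([np.cos(a),np.sin(a),0]);return d,np.array([d[1],-d[0],0])
def P(th,s,out,z): d,n=door(th);return np.r_[(H+s*d+out*n)[:2],z]
def frame(xdir,ydir):
    x=np.array(xdir,float);x/=np.linalg.norm(x);y=np.array(ydir,float);y-=x*(x@y);y/=np.linalg.norm(y)
    return np.c_[x,y,np.cross(x,y)]
def cur():
    s=r.get_state();return s,np.array(s["tool_pos"]),Ro.from_quat(s["eef_rot"]).as_matrix()
def togo(p,R):  # turn (deg, tool axes), then shift in the turned tool's axes (cm)
    s,p0,R0=cur();print("t",round(s["clock"],2),"turn",np.degrees(Ro.from_matrix(R0.T@R).as_rotvec()).round(1),"shift(new axes)",(R.T@(p-p0)*100).round(2),"old axes",(R0.T@(p-p0)*100).round(2))
E
python3 - <<'E'
from h import *
s,p,R=cur();print(R.round(3),A0)
d,n=door(0)
p=P(0,.22,.042,.30)
print(n,d,p)
for sg in(1,-1): togo(p,frame([0,0,-1],sg*n))
E
```

```text
[[-0.     0.222 -0.975]
 [ 0.001 -0.975 -0.222]
 [-1.    -0.001  0.   ]] 2.9522518330386176
[0.18821154 0.98212851 0.        ] [-0.98212851  0.18821154  0.        ] [ 0.48023661 -0.08864406  0.3       ]
t 0.15 turn [-1.563e+02 -1.000e-01  0.000e+00] shift(new axes) [-5.09 57.53 23.76] old axes [ -5.04 -43.16 -44.86]
t 0.15 turn [23.7  0.   0.1] shift(new axes) [ -5.09 -57.53 -23.76] old axes [ -5.04 -43.16 -44.86]
```

Emit:
drive_tool(deltas=[[[4.8,0,0],[-3.4,0,0],6],[[4.8,0,0],[-3.4,0,0],6],[[4.8,0,0],[-3.4,0,0],5],[[4.8,0,0],[-3.4,0,0],4],[[4.5,0,0],[-3.4,0,0],4],[[0,0,0],[0,-3,-1.25],4],[[0,0,0],[0,-3,-1.25],4],[[0,0,0],[0,-3,-1.25],4],[[0,0,0],[0,-3,-1.25],4],[[0,0,0],[0,-3,-1.25],4],[[0,0,0],[0,-3,-1.25],4],[[0,0,0],[0,-3,-1.25],4]], force=20)

```text
clock: 1.15
tool_pos: [0.2647, -0.418, 0.4196]
eef_rot: [-0.704, 0.067, 0.704, 0.067]
contact_force: [0.7, -0.2, -0.4]
opening: 0.456
```

Emit:
drive_tool(deltas=[[[0,0,0],[0,-3,-1.25],4],[[0,0,0],[0,-3,-1.25],4],[[0,0,0],[0,-3,-1.25],4],[[0,0,0],[0,-3,-1.25],4],[[0,0,0],[0,-3,-1.25],4],[[0,0,0],[0,-3,-1.25],4],[[0,0,0],[0,-3,-1.25],4],[[0,0,0],[0,-3,-1.25],4],[[0,0,0],[0,-3,-1.25],4],[[0,0,0],[0,-3,-1.25],4],[[0,0,0],[0,0,0],4],[[0,0,0],[0,0,0],3]])

```text
clock: 2.15
tool_pos: [0.4442, -0.147, 0.4194]
eef_rot: [-0.704, 0.065, 0.704, 0.066]
contact_force: [-0.5, 0.3, 1.1]
opening: 0.402
```

Run:
```python
from h import *
d,n=door(0);s=r.get_state();print(np.round(s["q"],2),s["tool_pos"],s["opening"])
togo(P(0,.22,.042,.207),frame([0,0,-1],-n))
```

```text
[ 0.42  0.29 -0.28  1.74  0.09  1.12 -1.64] [ 0.44417849 -0.14695023  0.41944186] 0.40203184375324996
t 2.15 turn [0.2 0.  0. ] shift(new axes) [21.24 -6.41 -2.44] old axes [21.25 -6.39 -2.48]
```

Emit:
drive_tool(deltas=[[[0,0,0],[0,-2.15,-0.83],3],[[0,0,0],[0,-2.15,-0.83],3],[[0,0,0],[0,-2.1,-0.8],3],[[0,0,0],[2.5,0,0],3],[[0,0,0],[2.5,0,0],3],[[0,0,0],[2.5,0,0],3],[[0,0,0],[2.5,0,0],3],[[0,0,0],[2.2,0,0],3],[[0,0,0],[0,0,0],3]])

```text
clock: 2.9
tool_pos: [0.4764, -0.0922, 0.2942]
eef_rot: [-0.701, 0.068, 0.707, 0.067]
contact_force: [-0.3, 0.4, 0.9]
opening: 0.338
```

Run:
```python
from h import *
d,n=door(0);s=r.get_state();print(np.round(s["q"],2),s["tool_pos"],s["contact_force"])
togo(P(0,.22,.042,.207),frame([0,0,-1],-n))
S=r.snapshot("top")
im=S["color"][95:285,165:335,::-1];cv2.imwrite("pics/c2.png",cv2.resize(im,None,fx=3,fy=3,interpolation=cv2.INTER_CUBIC))
```

```text
[ 0.28  0.46 -0.28  1.91  0.17  0.81 -1.85] [ 0.47644594 -0.09223692  0.29415911] [-0.30803875  0.35995262  0.88961928]
t 2.9 turn [-0.2  0.5 -0.1] shift(new axes) [ 8.72 -0.42 -0.3 ] old axes [ 8.71 -0.44 -0.38]
```

View pics/c2.png

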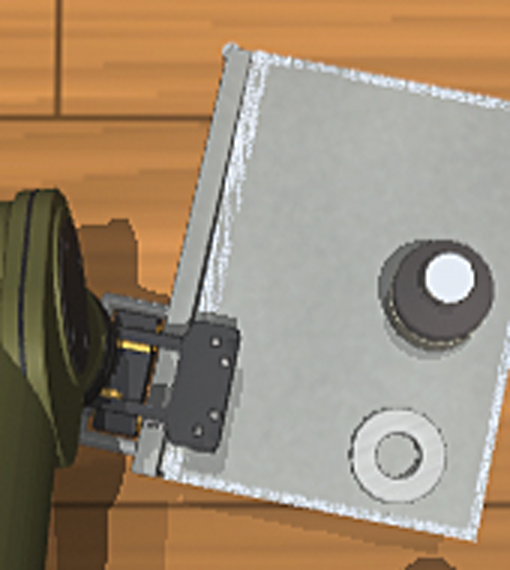

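The gripper is over the handle bar, with its body just overlapping the cabinet front at crop (205,385). It is clear of the bottle at (440,290). I'll go down and grip.

Emit:
drive_tool(deltas=[[[0,0,0],[1,-0.44,-0.38],3],[[0,0,0],[2,0,0],3],[[0,0,0],[2,0,0],3],[[0,0,0],[1.8,0,0],3],[[0,0,0],[1.5,0,0],3],[[0,0,0],[0.4,0,0],3],[[0,0,0],[0,0,0],3],[[0,0,0],[0,0,0],0.5],[[0,0,0],[0,0,0],0.5],[[0,0,0],[0,0,0],0.5],[[0,0,0],[0,0,0],0.5],[[0,0,0],[0,0,0],0.5]], force=20)

```text
clock: 3.95
tool_pos: [0.4851, -0.0868, 0.2117]
eef_rot: [0.705, -0.067, -0.703, -0.067]
contact_force: [-0.7, 1.0, 6.8]
opening: 0.104
```

Run:
```python
from h import *
d,n=door(0);s=r.get_state();print(s["opening"]*88,s["tool_pos"],s["contact_force"])
togo(P(0,.22,.042,.207),frame([0,0,-1],-n))
# const twist per row for 2 deg opening
s,p,R=cur()
c,sn=np.cos(-np.radians(2)),np.sin(-np.radians(2));Z=np.array([[c,-sn,0],[sn,c,0],[0,0,1]])
p2=H+Z@(p-H);print((R.T@(p2-p)*100).round(3))
```

```text
9.184312741611016 [ 0.48512258 -0.08675289  0.2117109 ] [-0.74220706  0.99720154  6.84081216]
t 3.95 turn [-0.  -0.1  0. ] shift(new axes) [0.47 0.28 0.44] old axes [0.47 0.28 0.45]
[ 0.001 -0.75  -0.169]
```

Emit:
drive_tool(deltas=[[[1,0,0],[-0.2,-0.37,-0.08],0.5],[[1,0,0],[-0.2,-0.37,-0.08],0.5],[[1,0,0],[0,-0.37,-0.08],0.5],[[1,0,0],[0,-0.37,-0.08],0.5],[[1,0,0],[0,-0.37,-0.08],0.5],[[1,0,0],[0,-0.37,-0.08],0.5],[[1,0,0],[0,-0.37,-0.08],0.5],[[1,0,0],[0,-0.37,-0.08],0.5],[[1,0,0],[0,-0.37,-0.08],0.5],[[1,0,0],[0,-0.37,-0.08],0.5]])

```text
clock: 4.78
tool_pos: [0.5011, -0.0546, 0.2127]
eef_rot: [-0.694, 0.13, 0.696, 0.128]
contact_force: [3.7, -3.5, -19.2]
opening: 0.107
```

Emit:
drive_tool(deltas=[[[1,0,0],[0,-0.37,-0.08],0.5],[[1,0,0],[0,-0.37,-0.08],0.5]])

```text
clock: 4.95
tool_pos: [0.5052, -0.0483, 0.2127]
eef_rot: [-0.692, 0.142, 0.694, 0.14]
contact_force: [4.0, -3.3, -20.6]
opening: 0.102
```

Emit:
drive_tool(deltas=[[[1,0,0],[0,-0.37,-0.08],0.5],[[1,0,0],[0,-0.37,-0.08],0.5]])

```text
clock: 5.12
tool_pos: [0.5095, -0.0421, 0.2127]
eef_rot: [-0.689, 0.154, 0.692, 0.152]
contact_force: [4.1, -3.6, -20.5]
opening: 0.104
```

Emit:
drive_tool(deltas=[[[1,0,0],[0.1,-0.37,-0.08],0.5],[[1,0,0],[0.1,-0.37,-0.08],0.5],[[1,0,0],[0.1,-0.37,-0.08],0.5]])

```text
clock: 5.37
tool_pos: [0.5178, -0.0313, 0.2124]
eef_rot: [0.686, -0.171, -0.686, -0.171]
contact_force: [-2.5, -1.4, 6.6]
opening: 0.1
```

Emit:
drive_tool(deltas=[[[1,0,0],[0,-0.37,-0.08],0.5],[[1,0,0],[0,-0.37,-0.08],0.5]])

```text
clock: 5.53
tool_pos: [0.5186, -0.0303, 0.2123]
eef_rot: [-0.681, 0.187, 0.685, 0.181]
contact_force: [-12.6, -14.2, 11.5]
opening: 0.103
```

Emit:
drive_tool(deltas=[[[1,0,0],[0,-0.37,-0.08],0.5],[[1,0,0],[0,-0.37,-0.08],0.5]])

```text
clock: 5.7
tool_pos: [0.5194, -0.0298, 0.2121]
eef_rot: [-0.675, 0.203, 0.684, 0.191]
contact_force: [-19.3, -23.2, 18.6]
opening: 0.11
```

Emit:
drive_tool(deltas=[[[-1,0,0],[0,0.37,0.08],0.5],[[-1,0,0],[0,0.37,0.08],0.5],[[-1,0,0],[0,0.37,0.08],0.5],[[-1,0,0],[0,0.37,0.08],0.5],[[-1,0,0],[0,0.37,0.08],0.5],[[0,0,0],[0,0,0],0.5],[[0,0,0],[0,0,0],0.5]])

```text
clock: 6.28
tool_pos: [0.5155, -0.0346, 0.2123]
eef_rot: [0.688, -0.164, -0.687, -0.165]
contact_force: [0.1, -1.3, 1.1]
opening: 0.107
```

Run:
```python
from h import *
s,p,R=cur();print(p,s["contact_force"])
a=p-H; th=(A0+np.arctan2(.042*-1,.22)) # bar polar angle rel: d angle minus (out is clockwise)
ang=np.arctan2(a[1],a[0]);print("theta from pos",A0-np.arctan2(.042,.22)-ang, "radius",np.hypot(a[0],a[1]),np.hypot(.22,.042))
y=-R[:,1];print("theta from rot",np.arctan2(.98213,.18821)-np.arctan2(y[1],y[0]))
```

```text
[ 0.51545014 -0.0345546   0.21227594] [ 0.07018314 -1.28756837  1.14382293]
theta from pos 0.291042865132062 radius 0.2204789331324531 0.22397321268401718
theta from rot 0.28009017591173313
```

Emit:
drive_tool(deltas=[[[0,0,0],[0,0,0],3],[[0,0,0],[0,0,0],3],[[0,0,0],[0,0,0],3],[[0,0,0],[-2,0,0],3],[[0,0,0],[-3,0,0],3],[[0,0,0],[-3,0,0],2],[[0,0,0],[-3,0,0],1],[[0,0,0],[0,-3,0],0],[[0,0,0],[0,-3,0],0],[[0,0,0],[0,-3,0],0],[[0,0,0],[0,-3,0],0],[[0,0,0],[0,0,0],0]])

```text
clock: 7.28
tool_pos: [0.5708, 0.0807, 0.3217]
eef_rot: [0.689, -0.159, -0.688, -0.163]
contact_force: [0.3, 0.1, 0.2]
opening: 0.007
```

Run:
```python
from h import *
S=r.snapshot("top")
im=S["color"][95:275,165:335,::-1];cv2.imwrite("pics/c3.png",cv2.resize(im,None,fx=3.3,fy=3.3,interpolation=cv2.INTER_CUBIC))
```

```text
(no output)
```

View pics/c3.png

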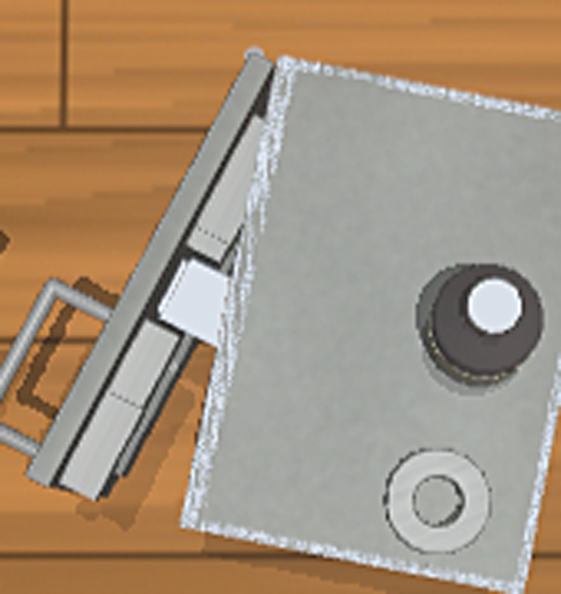

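The door stands ajar. The ledge is cut between crop (187,247) and (152,318), with the white catch arm showing from (185,260) to (160,305) in between.

Run:
```python
from h import *
S=r.snapshot("top")
g=lambda u,v,z: ray(S,u/3.3+165-.35,v/3.3+95-.35,z)
h=g(250,52,.24);f=g(28,476,.24);print(h,f,np.linalg.norm(f-h),A0-np.arctan2(*(f-h)[[1,0]]))
for th in(.28,.29):
  d,n=door(th)
  for nm,u,v,z in[("A",187,247,.22),("B",152,318,.22),("catch1",185,260,.213),("catch2",160,305,.213),("ledge end",62,483,.22),("ledge outer end",97,499,.22)]:
    q=g(u,v,z)-H;print(th,nm,round(q@d*1e3),round(-(q@n)*1e3-16))
s,p,R=cur();print(np.round(s["q"],2))
```

```text
[ 0.68763265 -0.17207562  0.24      ] [ 0.43990144 -0.04688671  0.24      ] 0.27756623837814937 0.27857100246841826
0.28 A 117 2
0.28 B 164 3
0.28 catch1 124 3
0.28 catch2 154 3
0.28 ledge end 274 1
0.28 ledge outer end 273 24
0.29 A 117 3
0.29 B 164 5
0.29 catch1 124 5
0.29 catch2 154 4
0.29 ledge end 273 4
0.29 ledge outer end 272 26
[-0.11  0.54 -0.17  1.63  0.1   0.98 -2.35]
```

Emit:
drive_tool(deltas=[[[-7,0,0],[0,0,0],0],[[-7,0,0],[0,0,0],0],[[-7,0,0],[0,0,0],0],[[-7,0,0],[0,0,0],0],[[-7,0,0],[0,0,0],0],[[-7,0,0],[0,0,0],0],[[-7,0,0],[0,0,0],0],[[-7,0,0],[0,0,0],0],[[-7,0,0],[0,0,0],0],[[-7,0,0],[0,0,0],0],[[-7,0,0],[0,0,0],0],[[-7,0,0],[0,0,0],0]])

```text
clock: 8.38
tool_pos: [0.5686, 0.0703, 0.3216]
eef_rot: [-0.62, -0.339, 0.621, -0.34]
contact_force: [0.5, 0.2, -0.5]
opening: 0.004
```

```bash
cat >> h.py <<'E'
PHI=np.radians(25)
def press(th,s,c,z):  # TCP pose for the door-side tip corner at s along, c inward of inner face, height z
    d,n=door(th);x=-n*np.sin(PHI)-np.array([0,0,1])*np.cos(PHI);R=frame(x,-d)
    out=n*np.cos(PHI)-np.array([0,0,1])*np.sin(PHI)
    return P(th,s,-.016-c,z)-.009*out-.011*x,R
def where(th): # corner coordinates from measured pose
    s,p,R=cur();d,n=door(th);z=R[:,2];z=z if z@n>0 else -z
    c=p+.011*R[:,0]+.009*z;q=c-H
    print("t",round(s["clock"],2),"s",round(q@d*1e3,1),"c",round(-(q@n)*1e3-16,1),"z",round(c[2]*1e3,1),"F",np.round(s["contact_force"],1),"q",np.round(s["q"],2))
E
python3 - <<'E'
from h import *
togo(*press(.28,.19,.017,.29)); where(.28)
E
```

```text
t 8.38 turn [ -5.7 -24.9   1.2] shift(new axes) [ 9.97  2.61 17.18] old axes [ 1.82  4.58 19.42]
t 8.38 s 215.2 c -186.3 z 310.5 F [ 0.5  0.2 -0.5] q [ 0.13  0.58 -0.58  1.62  0.36  1.05 -1.12]
```

Emit:
drive_tool(deltas=[[[-1.1,-5,0.2],[0,0,0],0],[[-1.1,-5,0.2],[0,0,0],0],[[-1.1,-5,0.2],[0,0,0],0],[[-1.1,-5,0.2],[0,0,0],0],[[-1.1,-5,0.2],[0,0,0],0],[[0,0,0],[1.6,0.43,2.86],0],[[0,0,0],[1.6,0.43,2.86],0],[[0,0,0],[1.6,0.43,2.86],0],[[0,0,0],[1.6,0.43,2.86],0],[[0,0,0],[1.6,0.43,2.86],0],[[0,0,0],[1.6,0.43,2.86],0],[[0,0,0],[0,0,0],0]])

```text
clock: 9.38
tool_pos: [0.4974, -0.1232, 0.3076]
eef_rot: [-0.456, -0.276, 0.726, -0.435]
contact_force: [-1.0, -0.8, -1.7]
opening: 0.006
```

Emit:
drive_tool(deltas=[[[0,0,0],[0,0,0],0]])

```text
clock: 9.47
tool_pos: [0.5001, -0.1173, 0.3074]
eef_rot: [-0.458, -0.279, 0.723, -0.436]
contact_force: [0.2, -0.2, -0.2]
opening: 0.006
```

Run:
```python
from h import *
togo(*press(.28,.19,.017,.235)); where(.28)
```

```text
t 9.47 turn [-0.6  0.2  0.5] shift(new axes) [ 5.29  0.23 -2.52] old axes [ 5.28  0.25 -2.54]
t 9.47 s 192.3 c 17.5 z 293.6 F [ 0.2 -0.2 -0.2] q [ 0.18  0.6  -0.43  1.71  0.6   1.26 -1.01]
```

Emit:
drive_tool(deltas=[[[0,0,0],[1.06,0.05,-0.5],0],[[0,0,0],[1.06,0.05,-0.5],0],[[0,0,0],[1.06,0.05,-0.5],0],[[0,0,0],[1.06,0.05,-0.5],0],[[0,0,0],[1.06,0.05,-0.5],0],[[0,0,0],[0.45,0,-0.21],0],[[0,0,0],[0.45,0,-0.21],0],[[0,0,0],[0,0,0],0]])

```text
clock: 10.13
tool_pos: [0.5037, -0.1143, 0.2375]
eef_rot: [-0.457, -0.281, 0.721, -0.438]
contact_force: [-0.1, -0.1, -0.5]
opening: 0.005
```

Run:
```python
from h import *
where(.28)
```

```text
t 10.13 s 190.5 c 13.2 z 223.8 F [-0.1 -0.1 -0.5] q [ 0.16  0.69 -0.41  1.78  0.66  1.13 -1.1 ]
```

Emit:
drive_tool(deltas=[[[0,0,0],[0.13,0,0.27],0],[[0,0,0],[0.18,0,-0.08],0],[[0,0,0],[0.18,0,-0.08],0],[[0,0,0],[0,0,0],0]])

```text
clock: 10.47
tool_pos: [0.5027, -0.1173, 0.2347]
eef_rot: [-0.458, -0.281, 0.721, -0.438]
contact_force: [1.4, 0.9, -0.5]
opening: 0.005
```

Emit:
drive_tool(deltas=[[[0,0,0],[0.18,0,-0.08],0],[[0,0,0],[0,0,0],0]])

```text
clock: 10.63
tool_pos: [0.5028, -0.1174, 0.2335]
eef_rot: [-0.458, -0.28, 0.721, -0.438]
contact_force: [-0.7, 1.0, 5.0]
opening: 0.007
```

Run:
```python
from h import *
where(.28)
```

```text
t 10.63 s 189.9 c 16.4 z 219.7 F [-0.7  1.   5. ] q [ 0.16  0.69 -0.41  1.79  0.67  1.11 -1.11]
```

Emit:
drive_tool(deltas=[[[0,0,0],[0,0.5,0],0],[[0,0,0],[0,0.5,0],0],[[0,0,0],[0,0.5,0],0],[[0,0,0],[0,0.5,0],0]])

```text
clock: 10.97
tool_pos: [0.5185, -0.1259, 0.2333]
eef_rot: [-0.457, -0.281, 0.722, -0.437]
contact_force: [-4.1, 1.7, 5.9]
opening: 0.006
```

Emit:
drive_tool(deltas=[[[0,0,0],[0,0.5,0],0],[[0,0,0],[0,0.5,0],0]])

```text
clock: 11.13
tool_pos: [0.5278, -0.1306, 0.2332]
eef_rot: [-0.457, -0.281, 0.722, -0.437]
contact_force: [-3.8, 2.1, 6.0]
opening: 0.008
```

Emit:
drive_tool(deltas=[[[0,0,0],[0,0.5,0],0],[[0,0,0],[0,0.5,0],0]])

```text
clock: 11.3
tool_pos: [0.5381, -0.1355, 0.2328]
eef_rot: [-0.458, -0.281, 0.721, -0.438]
contact_force: [1.3, 0.3, -0.4]
opening: 0.003
```

Emit:
drive_tool(deltas=[[[0,0,0],[0,0.5,0],0],[[0,0,0],[0.1,0.3,-0.04],0]])

```text
clock: 11.47
tool_pos: [0.5462, -0.1397, 0.2314]
eef_rot: [-0.459, -0.28, 0.721, -0.438]
contact_force: [0.3, -0.2, -0.5]
opening: 0.005
```

Run:
```python
from h import *
where(.28);togo(*press(.28,.141,.018,.216))
```

```text
t 11.47 s 141.1 c 16.6 z 217.7 F [ 0.3 -0.2 -0.5] q [ 0.18  0.74 -0.4   1.66  0.67  1.17 -1.02]
t 11.47 turn [-0.4 -0.   0.3] shift(new axes) [0.21 0.01 0.05] old axes [0.21 0.02 0.05]
```

The ledge carried about 6 N up to s = 161 mm. The force vanished by 150 mm, and at 141 mm the tip sits below ledge level with no force, so this is the recess. Now I'll press.

Emit:
drive_tool(deltas=[[[0,0,0],[0.08,0,0.18],0],[[0,0,0],[0.22,0,-0.1],0],[[0,0,0],[0.22,0,-0.1],0],[[0,0,0],[0,0,0],0]])

```text
clock: 11.8
tool_pos: [0.5443, -0.1412, 0.2267]
eef_rot: [-0.458, -0.281, 0.721, -0.438]
contact_force: [0.2, -0.4, 3.1]
opening: 0.003
```

Emit:
drive_tool(deltas=[[[0,0,0],[0.22,0,-0.1],0],[[0,0,0],[0.22,0,-0.1],0],[[0,0,0],[0,0,0],0]])

```text
clock: 12.05
tool_pos: [0.545, -0.1412, 0.2235]
eef_rot: [-0.458, -0.28, 0.721, -0.439]
contact_force: [0.2, -0.4, 11.0]
opening: 0.006
```

Run:
```python
from h import *
where(.28)
s,p,R=cur()
for a in(1,2,4):
  Z=Ro.from_euler("z",-a,degrees=True).as_matrix()
  print(a,"turn",(R.T@[0,0,-a]).round(2),"shift",(R.T@(H+Z@(p-H)-p)*100).round(3))
```

```text
t 12.05 s 141.5 c 18.5 z 209.8 F [ 0.2 -0.4 11. ] q [ 0.18  0.75 -0.4   1.67  0.68  1.15 -1.04]
1 turn [ 0.91  0.   -0.42] shift [-0.105 -0.066 -0.224]
2 turn [ 1.81  0.   -0.85] shift [-0.21  -0.128 -0.449]
4 turn [ 3.62  0.   -1.69] shift [-0.421 -0.238 -0.901]
```

Emit:
drive_tool(deltas=[[[0,0,0],[0.22,0,-0.1],0],[[0,0,0],[0.1,0,-0.04],0],[[0,0,0],[0,0,0],0]])

```text
clock: 12.3
tool_pos: [0.545, -0.1417, 0.2229]
eef_rot: [-0.458, -0.278, 0.721, -0.439]
contact_force: [-3.2, 1.4, 28.0]
opening: 0.007
```

Run:
```python
from h import *
where(.28)
```

```text
t 12.3 s 141.2 c 18.9 z 209.1 F [-3.2  1.4 28. ] q [ 0.18  0.75 -0.39  1.67  0.69  1.15 -1.04]
```

Emit:
drive_tool(deltas=[[[0,0,0],[-0.13,0,0.06],0],[[0,0,0],[0,0,0],0]])

```text
clock: 12.47
tool_pos: [0.545, -0.1417, 0.2231]
eef_rot: [-0.459, -0.279, 0.721, -0.439]
contact_force: [-1.7, 1.6, 19.7]
opening: 0.004
```

Emit:
drive_tool(deltas=[[[0.9,0,-0.42],[-0.11,-0.06,-0.22],0],[[0.9,0,-0.42],[-0.11,-0.06,-0.22],0],[[0.9,0,-0.42],[-0.11,-0.06,-0.22],0]])

```text
clock: 12.72
tool_pos: [0.5465, -0.1351, 0.2232]
eef_rot: [-0.465, -0.266, 0.733, -0.42]
contact_force: [-2.8, 0.1, 18.8]
opening: 0.003
```

Run:
```python
from h import *
where(.28);where(.28+np.radians(2.5))
S=r.snapshot("top")
im=S["color"][95:275,165:335,::-1];cv2.imwrite("pics/c4.png",cv2.resize(im,None,fx=3.3,fy=3.3,interpolation=cv2.INTER_CUBIC))
```

```text
t 12.72 s 142.8 c 12.5 z 209.4 F [-2.8  0.1 18.8] q [ 0.17  0.76 -0.39  1.65  0.66  1.17 -1.07]
t 12.72 s 141.4 c 18.7 z 209.4 F [-2.8  0.1 18.8] q [ 0.17  0.76 -0.39  1.65  0.66  1.17 -1.07]
```

View pics/c4.png

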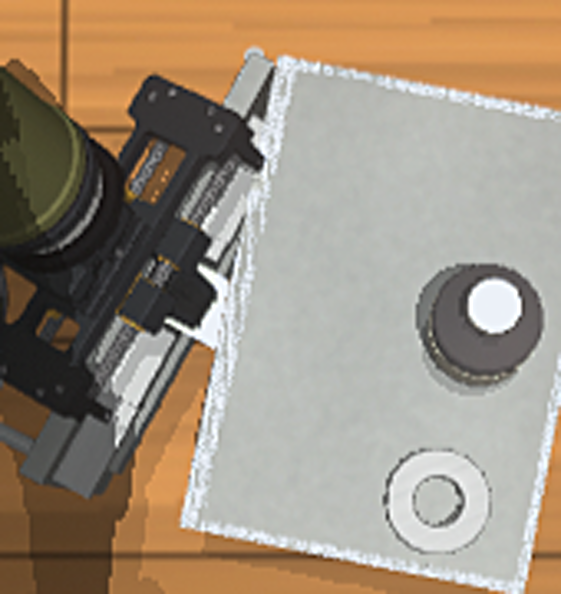

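The gripper is over the recess with the white catch arm visible under the tip at crop (205,300). The door has moved only slightly. I'll use the measured moment to see where the load acts.

Run:
```python
from h import *
s,p,R=cur();F=np.array(s["contact_force"]);M=np.array(s["moment"]);print(F,M)
d,n=door(.3)
# lever arm r with r x F = M, at TCP or not; minimal r
rr=np.cross(F,M)/(F@F);print("lever along d",rr@d*1e3,"out",rr@n*1e3,"z",rr[2]*1e3)
c=p+rr;q=c-H;print("line of action: s",q@d*1e3,"c",-(q@n)*1e3-16)
q=p-H;print("tcp: s",q@d*1e3,"c",-(q@n)*1e3-16)
```

```text
[-2.7455181   0.54410965 19.81527891] [-0.78388005  1.03568825 -0.16133996]
lever along d 26.673459093337385 out -59.400378962434274 z -6.035230054504328
line of action: s 169.10598231756993 c 77.28637017877024
tcp: s 142.43252322423257 c 17.885991216335952
```

```bash
cat >> h.py <<'E'
def loa(th):
    s,p,R=cur();F=np.array(s["contact_force"]);M=np.array(s["moment"]);d,n=door(th)
    where(th);print(" F d,in,z",(F@d).round(2),(-F@n).round(2),F[2].round(2)," M d,in,z",(M@d).round(3),(-M@n).round(3),M[2].round(3))
E
python3 -c "
from h import *
loa(.3)"
```

```text
t 12.77 s 142.3 c 14.4 z 209.3 F [-2.7  0.5 19.8] q [ 0.17  0.76 -0.39  1.65  0.66  1.17 -1.07]
 F d,in,z 2.68 0.81 19.82  M d,in,z 1.179 -0.546 -0.161
```

Emit:
drive_tool(deltas=[[[0,0,0],[-0.14,0,0.06],0],[[0,0,0],[0,0,0],0]])

```text
clock: 12.93
tool_pos: [0.5467, -0.1344, 0.2235]
eef_rot: [-0.465, -0.267, 0.732, -0.42]
contact_force: [-0.6, 0.9, 12.5]
opening: 0.006
```

```bash
python3 -c "
from h import *
loa(.3)"
```

```text
t 12.93 s 142.3 c 14.5 z 209.7 F [-0.6  0.9 12.5] q [ 0.17  0.76 -0.39  1.65  0.66  1.17 -1.07]
 F d,in,z 0.94 -0.52 12.54  M d,in,z 0.52 -0.068 0.033
```

Emit:
drive_tool(deltas=[[[0,0,0],[-0.14,0,0.06],0],[[0,0,0],[0,0,0],0]])

```text
clock: 13.1
tool_pos: [0.5464, -0.1345, 0.2243]
eef_rot: [-0.465, -0.268, 0.732, -0.419]
contact_force: [-0.5, -1.4, 8.7]
opening: 0.007
```

```bash
python3 -c "
from h import *
loa(.3)"
```

```text
t 13.1 s 142.5 c 14.7 z 210.6 F [-0.5 -1.4  8.7] q [ 0.17  0.76 -0.39  1.65  0.66  1.18 -1.07]
 F d,in,z -0.18 1.46 8.73  M d,in,z 0.3 0.092 0.034
```

Emit:
drive_tool(deltas=[[[0,0,0],[-0.7,0,0.33],0],[[0,0,0],[0,0,0],0]])

```text
clock: 13.27
tool_pos: [0.5466, -0.1335, 0.2317]
eef_rot: [-0.466, -0.268, 0.732, -0.419]
contact_force: [0.4, 0.0, 0.6]
opening: 0.003
```

```bash
python3 -c "
from h import *
loa(.3)"
```

```text
t 13.27 s 142.8 c 13.8 z 217.9 F [0.4 0.  0.6] q [ 0.17  0.75 -0.39  1.64  0.65  1.19 -1.06]
 F d,in,z -0.35 -0.2 0.56  M d,in,z -0.385 0.062 -0.023
```

Emit:
drive_tool(deltas=[[[0,0,0],[0.7,0,-0.33],0],[[0,0,0],[0.2,0,-0.09],0],[[0,0,0],[0,0,0],0]])

```text
clock: 13.52
tool_pos: [0.547, -0.1344, 0.224]
eef_rot: [-0.465, -0.267, 0.732, -0.42]
contact_force: [-2.9, 0.3, 25.0]
opening: 0.006
```

Emit:
drive_tool(deltas=[[[0.9,0,-0.42],[-0.11,-0.06,-0.22],0],[[0.9,0,-0.42],[-0.11,-0.06,-0.22],0],[[0,0,0],[0,0,0],0]])

```text
clock: 13.77
tool_pos: [0.5484, -0.1294, 0.224]
eef_rot: [-0.47, -0.259, 0.739, -0.407]
contact_force: [-2.6, 0.8, 24.4]
opening: 0.006
```

```bash
python3 -c "
from h import *
loa(.308)"
```

```text
t 13.77 s 142.8 c 10.5 z 210.2 F [-2.6  0.8 24.4] q [ 0.16  0.77 -0.38  1.63  0.64  1.19 -1.09]
 F d,in,z 2.69 0.52 24.4  M d,in,z 1.364 -0.58 -0.101
```

Emit:
drive_tool(deltas=[[[0.9,0,-0.42],[-0.11,-0.06,-0.22],0],[[0.9,0,-0.42],[-0.11,-0.06,-0.22],0],[[0,0,0],[0,0,0],0]])

```text
clock: 14.02
tool_pos: [0.55, -0.1245, 0.224]
eef_rot: [-0.474, -0.25, 0.746, -0.394]
contact_force: [-2.5, 1.3, 22.7]
opening: 0.006
```

```bash
python3 -c "
from h import *
loa(.308)"
```

```text
t 14.02 s 143.6 c 5.4 z 210.2 F [-2.5  1.3 22.7] q [ 0.16  0.77 -0.38  1.61  0.62  1.21 -1.11]
 F d,in,z 2.77 0.04 22.65  M d,in,z 1.229 -0.635 -0.119
```

The finger has carried the door past the catch stop: c has fallen from 14.5 to 5.4 mm relative to the stop angle with no resisting force. I'll continue while holding the press.

Emit:
drive_tool(deltas=[[[1.8,0,-0.85],[-0.21,-0.06,-0.45],0],[[1.8,0,-0.85],[-0.21,-0.06,-0.45],0],[[1.8,0,-0.85],[-0.21,-0.06,-0.45],0]])

```text
clock: 14.27
tool_pos: [0.5553, -0.1112, 0.224]
eef_rot: [-0.485, -0.226, 0.767, -0.353]
contact_force: [-6.1, 3.2, 23.8]
opening: 0.005
```

```bash
python3 -c "
from h import *
loa(.45)
s,p,R=cur()
d=r.snapshot('top')
im=d['color'][95:275,165:335,::-1];cv2.imwrite('pics/c5.png',cv2.resize(im,None,fx=3.3,fy=3.3,interpolation=cv2.INTER_CUBIC))
print('tool th',.28+np.arccos(np.clip(0,-1,1))*0+ (A0-.28)-np.arctan2(-R[1,1],-R[0,1]))"
```

```text
t 14.27 s 142.5 c 11.7 z 210.2 F [-6.1  3.2 23.8] q [ 0.14  0.79 -0.37  1.55  0.56  1.26 -1.17]
 F d,in,z 6.79 1.12 23.82  M d,in,z 1.659 -1.367 -0.349
tool th 0.5156525059070698
```

View pics/c5.png

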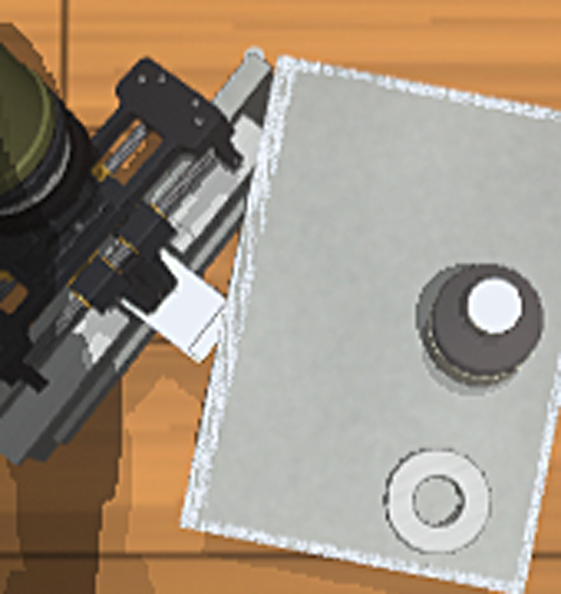

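The door is clearly past the stop, and the white hook is now sliding out under the header at crop (215,320). I'll keep holding the catch down and opening.

Emit:
drive_tool(deltas=[[[1.8,0,-0.85],[-0.21,-0.16,-0.45],0],[[1.8,0,-0.85],[-0.21,-0.13,-0.45],0],[[1.8,0,-0.85],[-0.21,-0.13,-0.45],0],[[1.8,0,-0.85],[-0.21,-0.13,-0.45],0]])

```text
clock: 14.65
tool_pos: [0.5654, -0.0924, 0.224]
eef_rot: [-0.5, -0.192, 0.79, -0.299]
contact_force: [-3.5, 2.2, 22.7]
opening: 0.005
```

Emit:
drive_tool(deltas=[[[1.8,0,-0.85],[-0.21,-0.13,-0.45],0],[[1.8,0,-0.85],[-0.21,-0.13,-0.45],0],[[1.8,0,-0.85],[-0.21,-0.13,-0.45],0],[[1.8,0,-0.85],[-0.21,-0.13,-0.45],0]])

```text
clock: 14.98
tool_pos: [0.578, -0.0755, 0.224]
eef_rot: [-0.512, -0.157, 0.808, -0.244]
contact_force: [-3.6, 1.0, 22.6]
opening: 0.007
```

```bash
python3 -c "
from h import *
s,p,R=cur()
th=A0-np.arctan2(-R[1,1],-R[0,1]);print('tool th',th);loa(th)"
```

```text
tool th 0.7926398694360683
t 14.98 s 141.0 c 19.2 z 210.3 F [-3.6  1.  22.6] q [ 0.1   0.85 -0.33  1.39  0.42  1.37 -1.33]
 F d,in,z 2.87 2.46 22.57  M d,in,z 1.545 -0.651 -0.133
```

Emit:
drive_tool(deltas=[[[1.8,0,-0.85],[-0.21,-0.13,-0.45],0],[[1.8,0,-0.85],[-0.21,-0.13,-0.45],0],[[1.8,0,-0.85],[-0.35,-0.13,-0.4],0],[[1.8,0,-0.85],[-0.35,-0.13,-0.4],0],[[1.8,0,-0.85],[-0.3,-0.13,-0.42],0],[[1.8,0,-0.85],[-0.21,-0.13,-0.45],0],[[1.8,0,-0.85],[-0.21,-0.13,-0.45],0],[[1.8,0,-0.85],[-0.21,-0.13,-0.45],0],[[1.8,0,-0.85],[-0.21,-0.13,-0.45],0],[[1.8,0,-0.85],[-0.21,-0.13,-0.45],0],[[1.8,0,-0.85],[-0.21,-0.13,-0.45],0]])

```text
clock: 15.9
tool_pos: [0.6219, -0.0407, 0.2251]
eef_rot: [-0.531, -0.058, 0.841, -0.086]
contact_force: [-2.3, -0.2, 7.4]
opening: 0.004
```

Emit:
drive_tool(deltas=[[[1.8,0,-0.85],[-0.21,-0.13,-0.45],0],[[1.8,0,-0.85],[-0.21,-0.13,-0.45],0],[[1.8,0,-0.85],[-0.21,-0.13,-0.45],0],[[1.8,0,-0.85],[-0.21,-0.13,-0.45],0],[[1.8,0,-0.85],[-0.21,-0.13,-0.45],0],[[1.8,0,-0.85],[-0.21,-0.13,-0.45],0]])

```text
clock: 16.4
tool_pos: [0.6507, -0.0291, 0.2251]
eef_rot: [-0.534, -0.002, 0.846, 0.002]
contact_force: [-2.0, 0.0, 7.6]
opening: 0.005
```

```bash
python3 -c "
from h import *
s,p,R=cur()
th=A0-np.arctan2(-R[1,1],-R[0,1]);print('tool th',th);loa(th)
d=r.snapshot('top')
im=d['color'][40:290,120:340,::-1];cv2.imwrite('pics/c6.png',cv2.resize(im,None,fx=2.4,fy=2.4,interpolation=cv2.INTER_CUBIC))"
```

```text
tool th 1.3831994286887215
t 16.4 s 142.2 c 18.6 z 211.3 F [-2.   0.   7.6] q [ 0.07  1.   -0.24  1.    0.15  1.6  -1.71]
 F d,in,z 0.01 2.0 7.6  M d,in,z 0.595 -0.151 0.02
```

View pics/c6.png

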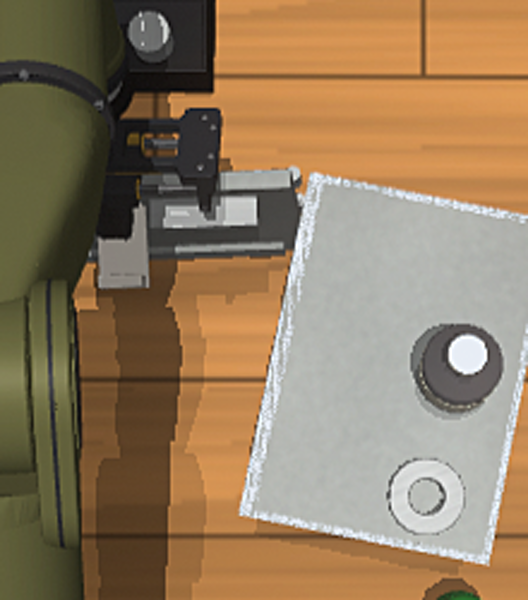

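The door is about 1.38 rad open, the catch arm hangs free at crop (125,260), and the bottle has not moved. I'll finish the swing.

Emit:
drive_tool(deltas=[[[1.8,0,-0.85],[-0.21,-0.13,-0.45],0],[[1.8,0,-0.85],[-0.21,-0.13,-0.45],0],[[1.8,0,-0.85],[-0.21,-0.13,-0.45],0],[[1.8,0,-0.85],[-0.21,-0.13,-0.45],0],[[1.8,0,-0.85],[-0.21,-0.13,-0.45],0],[[0,0,0],[0,0,0],0],[[0,0,0],[0,0,0],0]])

```text
clock: 17.03
tool_pos: [0.677, -0.0242, 0.2252]
eef_rot: [-0.533, 0.044, 0.842, 0.076]
contact_force: [1.0, 0.6, 8.0]
opening: 0.008
```

```bash
python3 -c "
from h import *
s,p,R=cur()
th=A0-np.arctan2(-R[1,1],-R[0,1]);print('tool th',th);loa(th)"
```

```text
tool th 1.5559625117274978
t 17.03 s 143.0 c 17.3 z 211.4 F [1.  0.6 8. ] q [ 0.08  1.05 -0.22  0.88  0.08  1.66 -1.83]
 F d,in,z 0.72 -0.91 8.01  M d,in,z 0.163 -0.202 -0.148
```

Emit:
drive_tool(deltas=[[[0,0,0],[-0.9,0,0.42],0],[[0,0,0],[-1.8,0,0.85],0],[[0,0,0],[-1.8,0,0.85],0],[[0,0,0],[-2.4,0,1.1],0],[[0,0,0],[-2.4,0,1.1],0],[[0,0,0],[-2,0,2],0],[[0,0,0],[-1,0,3],0],[[0,0,0],[-1,0,3],0],[[0,0,0],[-1,0,3],0],[[0,0,0],[-1,0,3],0],[[0,0,0],[0,0,0],0],[[0,0,0],[0,0,0],0]])

```text
clock: 18.03
tool_pos: [0.5776, -0.009, 0.4427]
eef_rot: [-0.534, 0.044, 0.841, 0.075]
contact_force: [0.1, 0.3, -0.5]
opening: 0.007
```

```bash
python3 -c "
from h import *
loa(1.56)
d=r.snapshot('top')
im=d['color'][40:290,120:340,::-1];cv2.imwrite('pics/c7.png',cv2.resize(im,None,fx=2.4,fy=2.4,interpolation=cv2.INTER_CUBIC))"
```

```text
t 18.03 s 140.2 c 118.4 z 428.9 F [ 0.1  0.3 -0.5] q [ 0.08  0.72 -0.23  0.99  0.02  1.87 -1.87]
 F d,in,z 0.29 -0.01 -0.46  M d,in,z -0.397 -0.019 0.01
```

View pics/c7.png

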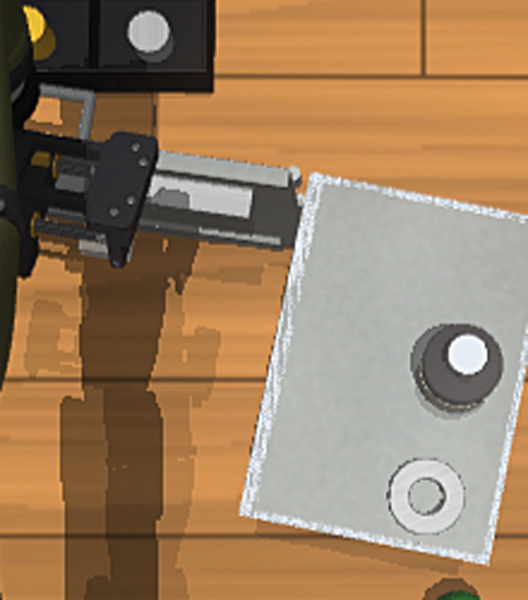

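```bash
python3 -c "
from h import *
d=r.snapshot('top')
g=lambda u,v,z: ray(d,u/2.4+120-.3,v/2.4+40-.3,z)
a,b=g(290,168,.24),g(162,150,.24);print('theta',A0-np.arctan2(*(b-a)[[1,0]]))
c,e=g(308,176,.24),g(243,515,.24);print('front',np.arctan2(*(e-c)[[1,0]])-A0)
print('bottle',g(467,354,.37))
print(r.finish_job())"
```

```text
theta 1.520511398561829
front 0.009050050923947506
bottle [ 0.52122772 -0.30434261  0.37      ]
the job is handed in; nothing more can be done
None
```

I opened the cabinet door to about square and handed the job in at about 18 s of the 64 s allowed. `finish_job()` gave no verdict.

- **Opening to the catch:** I gripped the handle and pulled the door until the catch stopped it at about 0.31 rad. Then I eased it back about 6 mm at the handle and let go.
- **Finding the recess:** The camera put the middle of the recess at about 141 mm from the hinge. I felt along the ledge with closed fingers: it carried 5–6 N down to 161 mm, and the force was gone by 150 mm.
- **Releasing the catch:** I pressed the catch there and swung the door while holding it down, until it was well past the point where the catch is clear. I kept lighter contact for the rest of the swing, then lifted the arm away.

**Last checks:**
- **Door angle:** The final picture gives about 1.52 rad. The tool's own direction at the end of the push gave 1.56, so the two differ slightly.
- **Bottle:** It stands where it was, within about 1 mm.
- **Contact:** The arm was clear of everything, with about 0 N measured.

**Disagreement with the task text:** The catch met a hard stop after about 3.5–4 mm of press instead of moving the stated 4–8 mm. The fingertips pressed with up to 28 N, well over the stated 7 N, but the catch did release.

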